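Load the chip-repair tray

ROBOT

A 6-joint arm with a two-finger parallel gripper is mounted at the origin on a cart in front of the work surface, level with it; the furniture and walls round the work are solid. World frame = base frame: x ahead of the robot, y to its left, z up, the work surface at z = 0. Lengths are in m, angles in rad, forces in N, time in s.
With the tool pointing down it reaches from about 0.325 to 0.925 m from the base axis. Payload 3.1 kg.
Tool frame: the origin (TCP) lies midway between the tips of the shut fingers; the grasp point (between the pads) lies 19 mm behind it; z points along the fingers, y is the line along which they close (so a half turn about z gives the same grasp; the last joint's range is limited). The gripper opens to 85 mm and grips with 20 to 120 N. Pads are 22 mm wide; open, the fingers measure 114 mm over their backs; the gripper's body (76 mm by 85 mm) begins 54 mm behind the grasp point. The pads swing forward as they close: fully open they stand 13 mm farther back than shut.
Start: joints at [1.04, 0.217, 1.613, -0, 1.311, -0.112], TCP at [0.254, 0.571, 0.21] pointing down, gripper open.
Joint ranges: [-2.75, 2.75], [-0.78, 2.1], [0.31, 2.55], [-1.13, 4.27], [0.13, 2.63], [-2.58, 2.58]. Speed limits (rad/s): [2.79, 2.79, 3.14, 3.14, 3.14, 3.14].

INTERFACE

Orientations are given as a rotation vector (axis times angle).
In Python, from rig import bot, gripper_to, solver, eyes, order gives the robot as it stands. The module is installed in compiled form; this text tells all that it offers. Calls block until the motion is done:
- bot.move_ptp(position, orientation): joint-space move of the TCP to a pose.
- bot.line_to(position, attitude=None, velocity=0.15, max_force=None): straight line of the TCP; attitude=None keeps the orientation; velocity is the mean speed in m/s. With max_force (N) it stops when the force on the tool has changed by that much, and returns True; else False.
- bot.movej(angles): joint-space move.
- gripper_to(opening, grasp_force=None): finger opening in m; grasp_force is the grip in N (None keeps the last); returns when the fingers have stopped.
- bot.pause(seconds).
- solver.solve_ik(position, orientation): joint angles nearest the present ones, or None.
- eyes.grab_frame(name): name is "scene" or "top"; returns a dict with "pixels" (400x640x3 uint8, red, green, blue), "z_map" (400x640 float32, m along the optical axis (not along the pixel's ray), 0 where there is no reading), "K" (3x3 intrinsics, pixels), "k1" (the pictures are not rectified: a ray, as slopes to the right and down, at radius r is drawn at 1 + k1 r^2 times it, then the intrinsics apply), "R" (3x3) and "t" (3): a world point X has camera coordinates R X + t. Camera axes: x right, y down, z forward; pixel columns grow to the right and rows downward; lengths in m; the calibration is good to about 2 mm. A picture is of the moment at which its call begins.
A pose or a line that the arm cannot do raises bot.IKError and nothing moves.
- order.job_done(): hands the job in; it is judged then, once.
Readings, each from a call of its own:
- bot.get_t(): time.
- bot.get_qpos(): joint angles.
- bot.get_joint_vel(): joint speeds.
- bot.get_effort(): joint torques, N m.
- bot.get_position(): TCP position.
- bot.get_tcp_rot(): TCP orientation.
- bot.get_force(): force on the tool from outside, world axes, zero at the start.
- bot.get_torque(): the same for the moment, N m.
- bot.get_opening(): finger opening in m.
- bot.get_grip_force(): force on a finger pad.
Only numpy, scipy, OpenCV 4.12 (cv2) and the standard library are available. Lean on these libraries where they do the work, as an engineer would, in place of code of your own. Each camera call takes 0.05 s, during which the arm holds its last target. There are 200 camera calls.

TASK

Get the paint chip-repair tray ready for the next car: stand the smaller paint tin and the smaller white bottle upright in the round wells made for them, and lay the sanding block and the film gauge flat in their cut-outs, the gauge with its probe in the notch. Set each one down fully on the floor of its cut-out, don't drop it. The larger tin and the larger bottle are not for this kit: leave them where they stand.

Things in the scene. Friction and masses are not known exactly. Their poses are not given: they have to be found in the camera images.
- small_tin_centre (a point): The smaller of the two round paint tins, the red one: 58 mm across, 58 mm high, standing upright, 0.16 kg. Point at its centre, half-way up (29 mm above its foot); z up. Its well is 10 mm deep with no room for fingers, so it is best held in its upper half.
- small_bottle_centre (a point): The smaller of the two white bottles, slim with a white cap: 35 mm across, 85 mm high, standing upright, 0.06 kg. Point at its centre, half-way up (42.5 mm above its foot); z up. Straight-sided up to about 50 mm: hold it there.
- sanding_pad_centre (a point): Hand sanding block, a plain black rounded rectangle 60 x 111 x 27 mm, lying flat, 0.11 kg. Point at its centre, 13.5 mm above its underside; its long side runs along its y axis, its 60 mm width along x. It can be gripped across the 60 mm width.
- film_gauge_centre (a point): Paint thickness gauge lying flat: dark body 110 x 68 mm, 24 mm high (28 mm at its orange button), with a small screen; a round probe 14 mm thick sticks 10 mm out of one short end; 0.12 kg. Point: middle of its 120 mm overall length, 14 mm above its underside; x towards the probe (tip at x = +60 mm), z up. Can be gripped across the 68 mm width (y).
- large_tin_centre (a point): The larger of the two paint tins, the dark one: 70 mm across, 76 mm high, standing upright. Not part of the kit. Point at its centre, 38 mm above its foot.
- large_bottle_centre (a point): The larger of the two white bottles, with a blue cap: 51 mm across, 125 mm high, standing upright. Not part of the kit. Point at its centre, 62.5 mm above its foot.
- tin_block_seat (a point): One of four dark foam blocks, 146 x 106 mm, lining a fixed tray 2 by 2 in any order; foam top 18 mm, rim 17 mm, floor of cut-out 8 mm above the table. This one has the larger round well, 70 mm across (78 mm at its bevelled mouth), for the smaller tin. Point: middle of the block, on that floor; x along the block's long side (away from the robot), z up.
- bottle_block_seat (a point): One of four dark foam blocks, 146 x 106 mm, lining a fixed tray 2 by 2 in any order; foam top 18 mm, rim 17 mm, floor of cut-out 8 mm above the table. This one has the smaller round well, 48 mm across (54 mm at its bevelled mouth), for the smaller bottle. Point: middle of the block, on that floor; x along the block's long side (away from the robot), z up.
- pad_block_seat (a point): One of four dark foam blocks, 146 x 106 mm, lining a fixed tray 2 by 2 in any order; foam top 18 mm, rim 17 mm, floor of cut-out 8 mm above the table. This one has the plain rectangle, 127 (x) by 76 mm (y), no notch, for the sanding block. Point: middle of the block, on that floor; x along the block's long side (away from the robot), z up.
- gauge_block_seat (a point): One of four dark foam blocks, 146 x 106 mm, lining a fixed tray 2 by 2 in any order; foam top 18 mm, rim 17 mm, floor of cut-out 8 mm above the table. This one: rectangle 126 (x) by 84 mm (y) with a 32 mm wide notch in its +x end, for the gauge. Point: in the notch, on the floor, 60 mm along +x from the block's middle, where the probe's tip belongs; the gauge's centre belongs at x = -60 mm, y = 0 from here, its x along this x (away from the robot).
There are look-alikes about, which are no part of the job. Leave any purple look-alike of the part that bears sanding_pad_centre alone.

How it is judged:
At the end, for the whole second after the job is handed in: Small tin, small bottle, sanding block and gauge rest on the floors of their own cut-outs: within 12 mm of the middle, 4 mm of seated height, 0.08 rad of level, block within 0.25 rad of lengthwise, gauge probe at the notch. Large tin and bottle upright, within 15 mm of their start. All at rest (horizontal distance between small_tin_centre and tin_block_seat below 0.012 m and z of small_tin_centre in the frame of tin_block_seat between 0.025 and 0.033 m and angle between each of small_tin_centre, small_bottle_centre, sanding_pad_centre, film_gauge_centre, large_tin_centre, large_bottle_centre's own z axis and vertical below 0.08 rad and horizontal distance between small_bottle_centre and bottle_block_seat below 0.012 m and z of small_bottle_centre in the frame of bottle_block_seat between 0.0385 and 0.0465 m and horizontal distance between sanding_pad_centre and pad_block_seat below 0.012 m and z of sanding_pad_centre in the frame of pad_block_seat between 0.0095 and 0.0175 m and z of film_gauge_centre in the frame of gauge_block_seat between 0.01 and 0.018 m and angle between the y axis of sanding_pad_centre and the x axis of pad_block_seat, either way round below 0.25 rad and x of film_gauge_centre in the frame of gauge_block_seat between -0.072 and -0.048 m and y of film_gauge_centre in the frame of gauge_block_seat between -0.012 and 0.012 m and x of gauge_block_seat in the frame of film_gauge_centre above 0.04 m and distance of each of large_tin_centre, large_bottle_centre from where it was at the start of the episode below 0.015 m and linear speed of each of small_tin, small_bottle, sanding_pad, film_gauge below 0.02 m/s); the robot touches nothing.
It fails at once if the larger tin or the larger bottle is displaced by more than 20 mm or tipped (distance of any of large_tin_centre, large_bottle_centre from where it was at the start of the episode above 0.02 m or angle between any of large_tin_centre, large_bottle_centre's own z axis and vertical above 0.3 rad).
It fails at once if a part of the kit falls into its cut-out (faster than 0.8 m/s just above it, a fall of more than about 30 mm) instead of being set down ((linear speed of small_tin above 0.8 m/s and horizontal distance between small_tin_centre and tin_block_seat below 0.04 m and z of small_tin_centre in the frame of tin_block_seat below 0.09 m) or (linear speed of small_bottle above 0.8 m/s and horizontal distance between small_bottle_centre and bottle_block_seat below 0.04 m and z of small_bottle_centre in the frame of bottle_block_seat below 0.09 m) or (linear speed of sanding_pad above 0.8 m/s and horizontal distance between sanding_pad_centre and pad_block_seat below 0.04 m and z of sanding_pad_centre in the frame of pad_block_seat below 0.09 m) or (linear speed of film_gauge above 0.8 m/s and horizontal distance between film_gauge_centre and gauge_block_seat below 0.09 m and z of film_gauge_centre in the frame of gauge_block_seat below 0.09 m)).
It also fails if it takes over 115 s, if anything falls off the work surface, if the arm or the gripper's body presses on something with over 40 N, if the wrist force passes 120 N, or if a joint passes its speed limit or range.

## Working session

There is one attempt and no reset: what is moved stays moved. The work goes in short steps, each a Python script; the robot and the scene stay as the last script left them, time stands still between calls to the robot, and variables do not carry over. Pictures are saved under pics/ and viewed, at most 14 in all, crops included, and the job is handed in when it is done.

```bash
mkdir -p pics; cat > h.py <<'E'
import numpy as np, cv2
from rig import bot, gripper_to, solver, eyes, order
def cloud(f):
    K=f["K"];h,w=f["z_map"].shape
    u,v=np.meshgrid(np.arange(w),np.arange(h))
    p=np.stack([u,v],-1).reshape(-1,1,2).astype(float)
    n=cv2.undistortPoints(p,K,np.array([f["k1"],0,0,0,0.])).reshape(h,w,2)
    z=f["z_map"][...,None]
    c=np.concatenate([n*z,z],-1)
    X=(c-f["t"])@f["R"]
    X[f["z_map"]==0]=np.nan
    return X
def save(f,n): cv2.imwrite("pics/"+n+".png",f["pixels"][...,::-1])
E
python3 - <<'E'
from h import *
for n in("top","scene"):
    f=eyes.grab_frame(n);save(f,n+"0");np.savez(n+"0.npz",**f)
    print(n,f["k1"],-f["R"].T@f["t"],f["R"].round(2).tolist())
E
```

```text
top -0.1746212445538884 [ 0.20907975 -0.014906    1.63456243] [[-0.0, -1.0, 0.0], [-0.98, 0.0, -0.2], [0.2, -0.0, -0.98]]
scene -0.09661310542056546 [-0.07673101 -0.85659338  0.73500474] [[0.8, -0.6, 0.02], [-0.31, -0.44, -0.84], [0.51, 0.67, -0.54]]
```

View pics/top0.png

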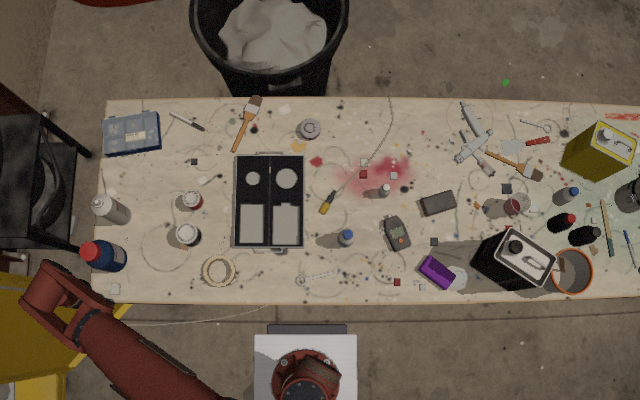

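View pics/scene0.png

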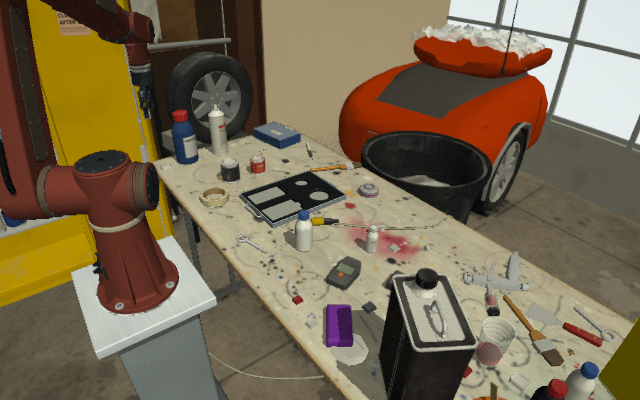

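Top view: the red tin is at (192,200) and the dark tin at (187,235). The white-capped bottle is at (384,190) and the blue-capped one at (345,238). The black block is at (437,203) with its purple look-alike at (436,272), and the gauge is at (397,233). The tray spans (233..304, 153..248), with wells in the far row and rectangles in the near row. I pick the red tin, the white-capped bottle and the black block, since they fit the descriptions. I'll confirm this in one enlarged crop and measure.

```bash
python3 - <<'E'
from h import *
f=dict(np.load("top0.npz"));X=cloud(f);I=f["pixels"][...,::-1]
a=cv2.resize(I[145:255,170:315],(800,607),interpolation=cv2.INTER_CUBIC)[:298*2]
b=cv2.resize(I[170:290,320:470],(800,640),interpolation=cv2.INTER_CUBIC)
c=np.vstack([cv2.resize(a,(400,298)),cv2.resize(b,(400,300))])
c=np.hstack([c,cv2.resize(I[148:253,228:309],(400,598),interpolation=cv2.INTER_CUBIC)])
cv2.imwrite("pics/crop1.png",c)
def blob(n,u0,u1,v0,v1,zl,zh):
    P=X[v0:v1,u0:u1];m=(P[...,2]>zl)&(P[...,2]<zh)
    k,l,s,_=cv2.connectedComponentsWithStats(m.astype(np.uint8))
    m=l==1+s[1:,4].argmax();Q=P[m]
    r=cv2.minAreaRect((Q[:,:2]*1000).astype(np.float32))
    print(n,m.sum(),"z",np.percentile(Q[:,2],[5,50,95]).round(4),"mean",Q.mean(0).round(4),"rect",np.round(r[0],1),np.round(r[1],1),round(r[2],1))
blob("stin top",175,212,185,218,.045,.08)
blob("ltin top",168,208,215,255,.06,.1)
blob("sbot all",365,400,175,205,.02,.12)
blob("sbot top",365,400,175,205,.07,.12)
blob("lbot top",325,365,220,255,.1,.15)
blob("pad",412,462,183,222,.017,.05)
blob("gauge",375,420,208,258,.014,.05)
blob("tray",225,312,145,256,.012,.03)
for n,u0,u1,v0,v1 in(("bot well",238,268,165,192),("tin well",271,304,162,194),("rectL",236,269,198,248),("rectR",269,304,198,248)):
    blob(n,u0,u1,v0,v1,-.002,.0125)
P=X[260:300,300:420].reshape(-1,3);print("table z",np.nanmedian(P[:,2]))
E
```

```text
stin top 248 z [0.0489 0.0552 0.0608] mean [0.5695 0.3601 0.0551] rect [569.5 360.8] [57.6 54. ] 9.3
ltin top 387 z [0.0652 0.0727 0.0785] mean [0.4561 0.3659 0.0723] rect [457.1 365.2] [68.7 65.2] 47.4
sbot all 127 z [0.0244 0.0644 0.0871] mean [ 0.5914 -0.248   0.0631] rect [ 593.9 -249.4] [32.7 29.7] 43.0
sbot top 57 z [0.072  0.0834 0.0894] mean [ 0.5956 -0.2501  0.0819] rect [ 596.4 -250.8] [23.1 24.6] 37.3
lbot top 96 z [0.1017 0.1227 0.1295] mean [ 0.4419 -0.1251  0.1204] rect [ 443.  -125.9] [28.2 30.1] 2.4
pad 582 z [0.0182 0.0243 0.0305] mean [ 0.5609 -0.4301  0.0243] rect [ 561.6 -430.8] [ 60.8 111.2] 16.6
gauge 654 z [0.0163 0.0225 0.0296] mean [ 0.4624 -0.2889  0.0227] rect [ 468.5 -288.3] [119.5  65.7] 22.0
tray 3392 z [0.0127 0.017  0.0235] mean [0.5965 0.1221 0.0174] rect [565.4 117.7] [322.4 222.3] 0.1
bot well 164 z [-0.      0.0067  0.0116] mean [0.6479 0.1693 0.0066] rect [647.6 168.4] [53.5 48.5] 35.7
tin well 343 z [0.0005 0.0067 0.0116] mean [0.6471 0.0633 0.0064] rect [647.6  64.3] [71.7 74.5] 33.7
rectL 871 z [0.0012 0.0067 0.0118] mean [0.4981 0.1716 0.0067] rect [492.7 172.4] [ 86.9 142.4] 86.9
rectR 1037 z [0.0006 0.0068 0.0117] mean [0.4927 0.0645 0.0066] rect [493.4  66.4] [147.3  96.6] 1.6
table z -0.0009455522419714632
```

View pics/crop1.png

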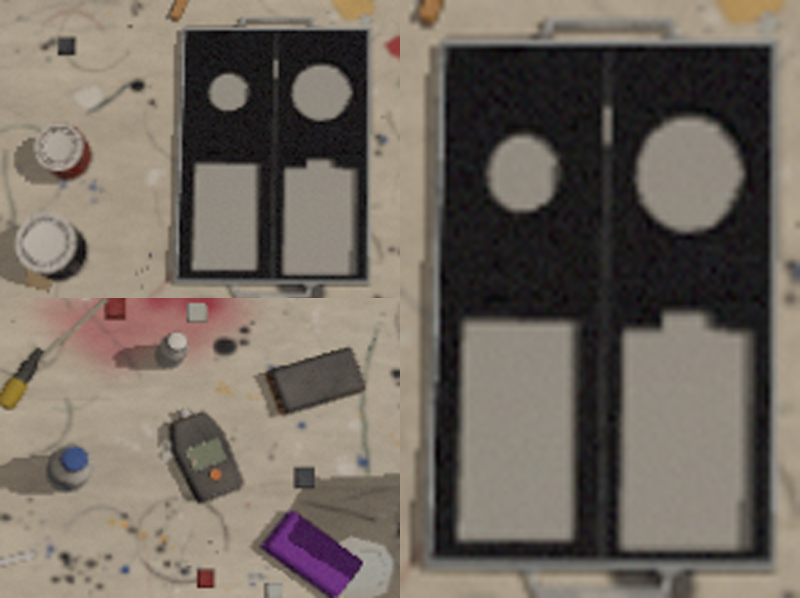

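The crop confirms the red-bodied small tin, the white-capped small bottle, the plain black block and the gauge with its probe pointing up-left (+x,+y). The near-right cut-out, rectR, has the notch at its far end and takes the gauge; the plain rectL takes the block. I'll refine the cut-out centres, then do the sanding block first.

```bash
cat >> h.py <<'E'
from scipy.spatial.transform import Rotation as Ro
D=lambda a:(lambda y,z:Ro.from_matrix(np.c_[np.cross(y,z),y,z]).as_rotvec())(np.array([np.cos(a),np.sin(a),0]),np.array([0,0,-1.]))
ZT=0.28
def choose(pick,place,a,da,z,half):
    best=None
    for h in (half if half is not None else (0,np.pi)):
        q=[solver.solve_ik([*pick,z],D(a+h)),solver.solve_ik([*place,z+.008],D(a+h+da)),solver.solve_ik([*pick,ZT],D(a+h)),solver.solve_ik([*place,ZT],D(a+h+da))]
        if any(x is None for x in q): continue
        c=max(abs(x[5]) for x in q)
        if best is None or c<best[0]: best=(c,a+h)
    return best
def pickplace(n,pick,place,a,da,z,w,force=40,half=None):
    c,a=choose(pick,place,a,da,z,half);print(n,"j6max",round(c,2))
    gripper_to(.085)
    bot.move_ptp([*pick,ZT],D(a))
    bot.line_to([*pick,z+.08],velocity=.2)
    print("hit",bot.line_to([*pick,z],velocity=.08,max_force=15),bot.get_position()[2])
    gripper_to(w-.012,force);zp=bot.get_position()[2];print("open",bot.get_opening(),"grip",bot.get_grip_force(),"force",bot.get_force())
    bot.line_to([*pick,ZT],velocity=.15)
    print("lifted open",bot.get_opening())
    bot.move_ptp([*place,ZT],D(a+da))
    bot.line_to([*place,zp+.03],velocity=.15)
    bot.pause(.2)
    print("touch",bot.line_to([*place,zp+.0065],velocity=.02,max_force=6),"dz",bot.get_position()[2]-zp)
    gripper_to(w+.014)
    bot.line_to([*place,ZT],velocity=.15)
    print("t",bot.get_t())
E
cat > seats.py <<'E'
from h import *
f=dict(np.load("top0.npz"));I=f["pixels"].astype(int)
C=-f["R"].T@f["t"]
def toplane(uv,z):
    n=cv2.undistortPoints(np.array(uv,float).reshape(-1,1,2),f["K"],np.array([f["k1"],0,0,0,0.])).reshape(-1,2)
    d=np.c_[n,np.ones(len(n))]@f["R"];return C+d*((z-C[2])/d[:,2])[:,None]
def seats():
    o={}
    for n,u0,u1,v0,v1 in(("bottle",240,267,165,192),("tin",273,301,163,194),("pad",237,267,198,246),("gauge",271,302,198,246)):
        m=(I[v0:v1,u0:u1].mean(-1)>80).astype(np.uint8)
        _,l,s,_=cv2.connectedComponentsWithStats(m);v,u=np.nonzero(l==1+s[1:,4].argmax())
        P=toplane(np.c_[u+u0,v+v0],.013)[:,:2]*1000
        o[n]=P;r=cv2.minAreaRect(P.astype(np.float32));print(n,len(P),P.mean(0).round(1),P.min(0).round(1),P.max(0).round(1),np.round(r[0],1),np.round(r[1],1),round(r[2],1))
seats()
E
python3 seats.py
python3 - <<'E'
from h import *
for n,a in dict(pad=((.5615,-.4305),(.500,.171),np.radians(16.6),np.radians(73.4),.006,None),gauge=((.463,-.2905),(.495,.066),np.radians(112),np.radians(-22),.004,None),tin=((.5695,.361),(.6475,.0645),np.pi/2,0,.022,None),bottle=((.5955,-.2505),(.6475,.169),np.pi/2,0,.02,None)).items():print(n,choose(*a))
E
```

```text
bottle 146 [645.2 171.6] [625.2 149.8] [665.5 192.2] [645.4 171. ] [42.4 40.3] 89.8
tin 334 [644.4  62.1] [611.6  26.3] [675.3  94.5] [645.   61.9] [65.9 64.9] 44.4
pad 893 [496.7 172.4] [436.  136.3] [559.1 209.5] [497.6 173. ] [123.1  73.2] 0.1
gauge 1032 [492.4  63.5] [429.7  22.4] [562.1 104.9] [495.9  63.7] [ 82.5 132.4] 90.0
pad (np.float64(1.3741238889725484), np.float64(0.2897246558310587))
gauge (np.float64(1.5627110725584021), np.float64(5.096361415823442))
tin (np.float64(1.5792942343262961), 1.5707963267948966)
bottle (np.float64(1.7213089041164409), 4.71238898038469)
```

```bash
python3 - <<'E'
from h import *
pickplace("pad",(.5615,-.4305),(.498,.171),np.radians(16.6),np.radians(73.4),.006,.060)
f=eyes.grab_frame("top");np.savez("top1.npz",**f);I=f["pixels"][...,::-1]
cv2.imwrite("pics/p1.png",cv2.resize(I[140:300,220:470],(800,512),interpolation=cv2.INTER_CUBIC))
P=cloud(f)[190:255,230:270];m=(P[...,2]>.025)&(P[...,2]<.05);Q=P[m];print(cv2.minAreaRect((Q[:,:2]*1000).astype(np.float32)),np.median(Q[:,2]))
E
```

```text
pad j6max 1.37
hit False 0.00692578009794538
open 0.04759957310470087 grip 0.0 force [-0.28841335  0.06140204  0.39033379]
lifted open 0.04820122249076453
touch False dz 0.006676311483089767
t 16.4417
((509.9159240722656, 120.6893539428711), (165.4170379638672, 5.855833053588867), 5.311155796051025) 0.02745057096652752
```

View pics/p1.png

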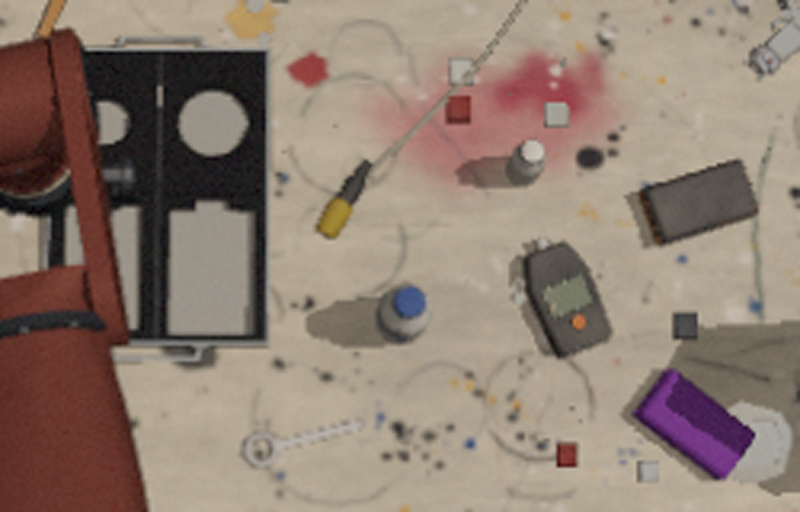

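The fingers closed on nothing, and the block at (437,203) hasn't moved. I'll go back over it and look before closing.

```bash
python3 - <<'E'
from h import *
gripper_to(.085)
a=np.radians(16.6);p=(.5615,-.4305)
bot.move_ptp([*p,.15],D(a));print(bot.get_position(),Ro.from_rotvec(bot.get_tcp_rot()).as_matrix().round(3).tolist(),bot.get_opening())
bot.line_to([*p,.006],velocity=.1,max_force=15);print(bot.get_position(),bot.get_force(),bot.get_opening())
f=eyes.grab_frame("scene");g=eyes.grab_frame("top")
P=f["R"]@np.array([*p,.02])+f["t"];print(P[:2]/P[2]@f["K"][:2,:2].T+f["K"][:2,2])
cv2.imwrite("pics/p2.png",np.hstack([cv2.resize(f["pixels"][150:350,300:500],(400,400)),cv2.resize(g["pixels"][140:300,380:540],(400,400))])[...,::-1])
E
```

```text
[ 0.56241893 -0.4293983   0.15059968] [[-0.287, 0.958, 0.001], [0.958, 0.287, -0.0], [-0.0, 0.001, -1.0]] 0.08500007994279654
[ 0.56216837 -0.43107517  0.00712484] [-0.26823038  0.77192634  0.29016448] 0.08503532406950383
[409.59634162 284.99180632]
```

View pics/p2.png

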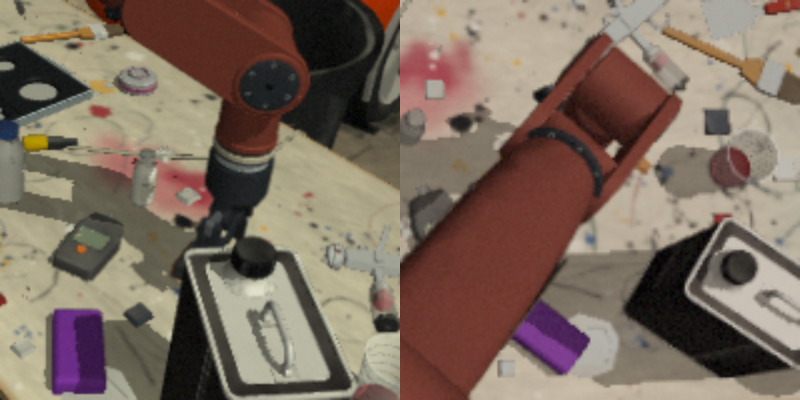

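The gripper straddles the spot, but the canister at (250,330) hides the fingers. I'll close in steps and watch the contact.

```bash
python3 - <<'E'
from h import *
def pad(f):
    P=cloud(f)[183:222,412:462];Q=P[(P[...,2]>.017)&(P[...,2]<.05)];return cv2.minAreaRect((Q[:,:2]*1000).astype(np.float32))
print(pad(dict(np.load("top0.npz"))),pad(dict(np.load("top1.npz"))))
p=(.5615,-.4305)
for o in(.066,.062,.058,.05):
    gripper_to(o,40);print(o,bot.get_opening(),bot.get_grip_force(),bot.get_force().round(1) if hasattr(bot.get_force(),'round') else bot.get_force())
gripper_to(.085)
bot.line_to([*p,-.002],velocity=.05,max_force=10);print(bot.get_position(),bot.get_force())
for o in(.066,.062,.058,.05):
    gripper_to(o,40);print(o,bot.get_opening(),bot.get_grip_force())
E
```

```text
((561.5872802734375, -430.7818298339844), (60.84097671508789, 111.23355865478516), 16.61359214782715) ((561.3966674804688, -429.4375), (60.67464828491211, 113.69921875), 16.602432250976562)
0.066 0.06594429603546563 0.0 [ 0.3 -0.4 -0.4]
0.062 0.06170467622203346 0.0 [ 0.2 -0.2  0. ]
0.058 0.05798713350481005 0.0 [ 0.1 -0.5  0.7]
0.05 0.05009265148239685 0.0 [-0.2  0.   0.7]
[ 0.56085278 -0.42990003 -0.00308491] [0.01601234 1.03270959 0.13055052]
0.066 0.06641474124185957 0.0
0.062 0.06178273566220748 0.28430504724383354
0.058 0.05846392216963171 19.025483429431915
0.05 0.05648291809891344 41.31105065345764
```

```bash
python3 - <<'E'
from h import *
p=(.5615,-.4305)
gripper_to(.085)
print(bot.line_to([*p,-.009],velocity=.03,max_force=8),bot.get_position(),bot.get_force())
gripper_to(.045,60);print(bot.get_opening(),bot.get_grip_force(),bot.get_position(),bot.get_force())
bot.line_to([*p,.05],velocity=.05);print(bot.get_opening(),bot.get_grip_force(),bot.get_force(),bot.get_t())
f=eyes.grab_frame("scene")
cv2.imwrite("pics/p3.png",cv2.resize(f["pixels"][180:300,360:480],(600,600),interpolation=cv2.INTER_CUBIC)[...,::-1])
E
```

```text
False [ 0.56113041 -0.43014126 -0.00968239] [ 0.85687555 -0.51298096  0.78183314]
0.05799277253779657 65.81266164779663 [ 0.56202728 -0.43096042 -0.00828099] [0.54903193 0.42301539 1.33998141]
0.05800460185854877 65.49409747123718 [ 0.76003183  0.14870227 -0.13357784] 25.8917
```

View pics/p3.png

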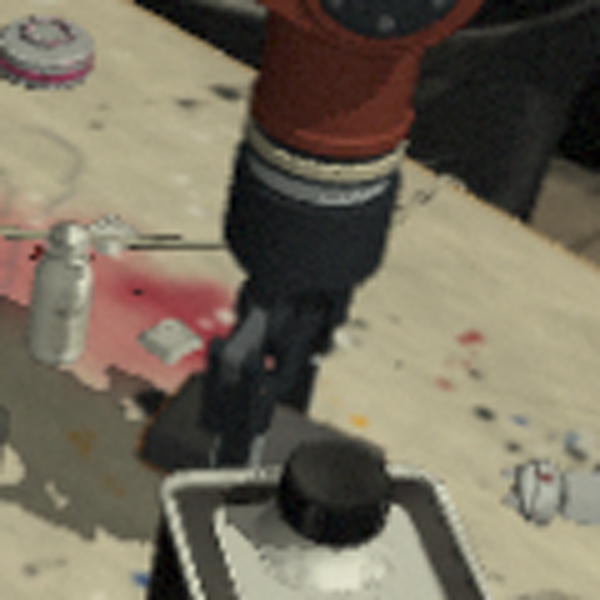

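The block is held by its upper edge and lifted clear, so I'll place it.

```bash
cat >> h.py <<'E'
def place(n,p,plc,o,zp,w):
    bot.line_to([*p,ZT],velocity=.2)
    bot.move_ptp([*plc,ZT],o);print("carried open",bot.get_opening(),bot.get_grip_force())
    bot.line_to([*plc,zp+.03],velocity=.15);bot.pause(.2)
    print("touch",bot.line_to([*plc,zp+.006],velocity=.02,max_force=5),"dz",bot.get_position()[2]-zp,bot.get_force())
    gripper_to(w+.014);bot.pause(.2)
    bot.line_to([*plc,zp+.1],velocity=.1);bot.line_to([*plc,ZT],velocity=.25);print("t",bot.get_t())
def pick(n,p,o,z,w,force=60):
    gripper_to(.085);bot.move_ptp([*p,ZT],o);bot.line_to([*p,z+.07],velocity=.2)
    print(n,"hit",bot.line_to([*p,z],velocity=.06,max_force=10),bot.get_position(),bot.get_force())
    gripper_to(w-.015,force);zp=bot.get_position()[2];print("open",bot.get_opening(),bot.get_grip_force())
    bot.line_to([*p,z+.05],velocity=.08);print("lifted",bot.get_opening(),bot.get_grip_force(),bot.get_t())
E
python3 - <<'E'
from h import *
place("pad",(.5615,-.4305),(.498,.171),D(np.pi/2),-.009,.060)
p=(.4639,-.2902);h=np.pi
pick("gauge",p,D(np.radians(112)+h),-.011,.068)
f=eyes.grab_frame("top");np.savez("top2.npz",**f);g=eyes.grab_frame("scene")
cv2.imwrite("pics/p4.png",np.hstack([cv2.resize(f["pixels"][145:255,225:315],(360,440)),cv2.resize(g["pixels"][150:310,230:390],(440,440),interpolation=cv2.INTER_CUBIC)])[...,::-1])
P=cloud(f)[190:255,230:270];Q=P[(P[...,2]>.025)&(P[...,2]<.05)];print(cv2.minAreaRect((Q[:,:2]*1000).astype(np.float32)),np.median(Q[:,2]))
E
```

```text
carried open 0.05808448713827064 65.47781467437744
touch True dz 0.00862954432475752 [-0.22946582  0.50067855  4.54929062]
t 34.95
gauge hit False [ 0.46432979 -0.29053765 -0.01048884] [-0.02894838  0.29216341  0.71464529]
open 0.05958761987932587 62.826465979451314
lifted 0.05930218144891529 63.53270776831778 40.6417
((509.8973693847656, 170.05001831054688), (164.92625427246094, 111.72885131835938), 0.8101542592048645) 0.03216176180833457
```

View pics/p4.png

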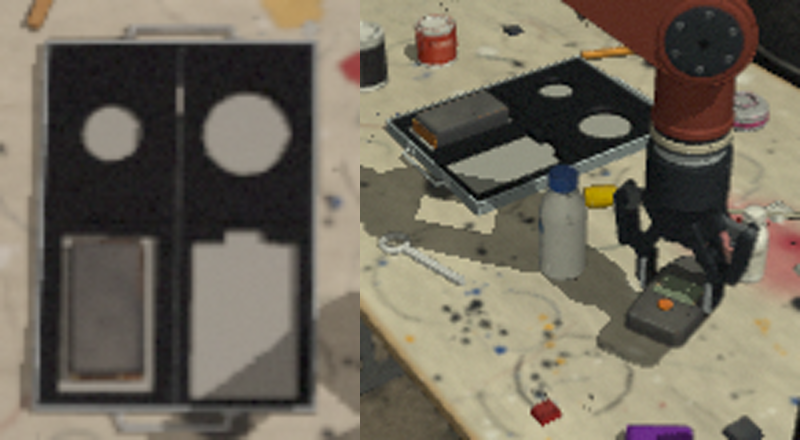

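The pad sits inside its cut-out at (105,305), with clearance all round. The gauge is lifted and level at (670,300), so I'll place it and pick the tin.

```bash
python3 - <<'E'
from h import *
place("gauge",(.4639,-.2902),(.493,.065),D(np.pi*1.5),-.0105,.068)
pick("tin",(.5698,.361),D(np.pi/2),.014,.058,50)
f=eyes.grab_frame("top");g=eyes.grab_frame("scene");np.savez("top3.npz",**f)
cv2.imwrite("pics/p5.png",np.hstack([cv2.resize(f["pixels"][145:255,225:315],(360,440)),cv2.resize(g["pixels"][120:230,200:310],(440,440),interpolation=cv2.INTER_CUBIC)])[...,::-1])
E
```

```text
carried open 0.05881864651953485 63.563940363310394
touch True dz 0.009088060215483562 [0.22453949 0.32454664 4.26573675]
t 49.0167
tin hit False [0.57036609 0.36128535 0.0147064 ] [-0.00315386 -0.1256919  -0.46486848]
open 0.05343881186621519 53.04249421460554
lifted 0.053531522482312764 52.73979780409718 55.1417
```

View pics/p5.png

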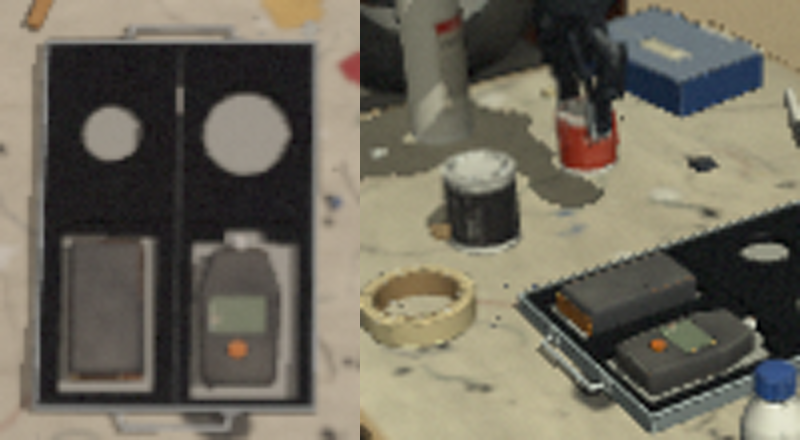

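The gauge is in its cut-out with the probe in the notch at (240,240). The tin is upright in the gripper, and the dark tin hasn't moved. Placing the tin, then doing the bottle.

```bash
python3 - <<'E'
from h import *
place("tin",(.5698,.361),(.646,.0635),D(np.pi/2),.0145,.058)
p=(.595,-.2505);o=D(np.pi*1.5)
pick("bottle",p,o,.018,.035,30)
if bot.get_grip_force()>5: place("bottle",p,(.646,.1705),o,.018,.035)
bot.move_ptp([.45,-.15,.3],o)
f=eyes.grab_frame("top");g=eyes.grab_frame("scene");np.savez("top4.npz",**f)
cv2.imwrite("pics/p6.png",np.hstack([cv2.resize(f["pixels"][145:255,225:315],(360,440)),cv2.resize(g["pixels"][150:240,220:380],(440,440*9//16)).repeat(1,0) if 0 else cv2.resize(g["pixels"][140:250,230:340],(440,440),interpolation=cv2.INTER_CUBIC)])[...,::-1])
X=cloud(f)
for n,u0,u1,v0,v1,zl,zh in(("tin",272,304,155,200,.05,.08),("bottle",238,270,150,200,.078,.11),("pad",236,268,190,250,.028,.05),("gauge",268,302,195,250,.026,.05),("ltin",168,208,215,255,.06,.1),("lbot",325,365,220,255,.1,.15)):
    P=X[v0:v1,u0:u1];Q=P[(P[...,2]>zl)&(P[...,2]<zh)]
    if len(Q)>5:r=cv2.minAreaRect((Q[:,:2]*1000).astype(np.float32));print(n,len(Q),Q.mean(0).round(4),np.round(r[0],1),np.round(r[1],1),round(r[2],1),np.percentile(Q[:,2],[50]).round(4))
E
```

```text
carried open 0.053484884190820176 52.75230198050849
touch True dz 0.008545001668464286 [-0.48895133 -0.38644163  4.78803961]
t 62.9667
bottle hit False [ 0.59550582 -0.2507804   0.01863702] [0.06186079 0.45175493 0.18932814]
open 0.0320461258585454 29.77989169070497
lifted 0.03208026306457397 29.69185904832557 69.2417
carried open 0.03179091031597225 29.70040736021474
touch True dz 0.008301846683920037 [-1.32590527  0.87595089  4.29372195]
t 77.3083
tin 266 [0.6438 0.0643 0.0634] [645.1  64.6] [57.  55.3] 39.8 [0.0637]
bottle 55 [0.6471 0.1672 0.0898] [647.3 168.1] [22.5 21.9] 65.1 [0.0909]
pad 562 [0.4969 0.1692 0.0333] [507.4 169.5] [131.5  62.8] 2.7 [0.033]
gauge 567 [0.4898 0.067  0.0315] [509.   73.5] [150.2  76.7] 16.5 [0.0311]
ltin 384 [0.4561 0.3663 0.0727] [455.8 366.7] [65.4 66.2] 19.8 [0.0729]
lbot 91 [ 0.4423 -0.1246  0.1213] [ 441.6 -123.8] [31.5 31.1] 81.2 [0.1231]
```

View pics/p6.png

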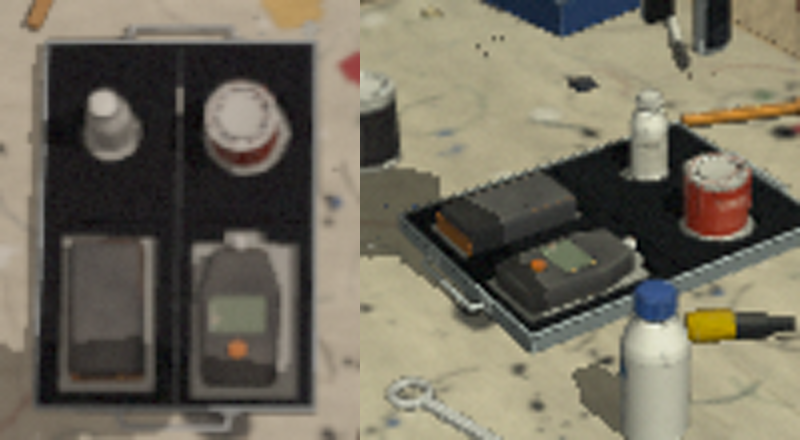

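All four parts are in their wells. The top heights match seated height (tin 64 mm, bottle 91, pad 33, gauge 31) with the usual 1–3 mm depth bias. The parts are upright or level, the probe is in the notch, and the large tin and bottle haven't moved. Handing in.

```bash
python3 -c "
from rig import bot,order
bot.pause(.5);print(bot.get_t(),order.job_done())"
```

```text
the job is handed in; nothing more can be done
79.3167 None
```

I handed the job in at 79 s: the final pictures show the tin, bottle, sanding block and gauge seated in their cut-outs (probe in the notch) and the larger tin and bottle where they started; the hand-in call returned no verdict.

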